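# Take a roof angle off a copper corner with a bevel and set the jig fence to it

### The job

Press the unlocked bevel fully home into the copper corner, firmly but gently enough not to bend the copper (some 5 to 15 N, never 25), so that its stock lies flush along the straight rail and its blade flush along the slanting wing, then let go and lock it there by pushing its lever right down. Carry the locked bevel to the steel jig and slide it along the jig's rail into the corner, pressing it home there just as firmly and no harder, so that the bevel itself pushes the swing fence round until fence and blade are flush and the fence stands at the copper corner's angle; leave the bevel lying there, locked and fully home. Do not push the fence with the gripper, and leave the other things on the bench where they are.

Things in the scene. Friction and masses are not known exactly. Their poses are not given: they have to be found in the camera images.
- bevel_grip (a point): Bevel (loose, 0.3 to 0.5 kg): centre of its upright wooden grip, which is 14 mm thick along x, 40 mm long along y and stands 20 to 64 mm above the underside; this point is 42 mm up. Take it across x. It lies at x = -13, y = -85 mm from bevel_pin, whose axes it shares.
- bevel_pin (a point): Bevel: foot of the pin (blade hinge axis), at the underside. The wooden stock lies along -y, from y = -8 to -125 mm: a nose 8 mm wide, 15 mm high, then from y = -42 on 26 mm wide, 20 mm high. Its working face is the plane x = 0, stock on the -x side. The hub (27 mm radius) is 15 to 43 mm up, clear above the 13 mm high rails and corner posts.
- blade_mid (a point): Bevel blade: middle of its outer working face, 60 mm from the pin, 9.5 mm up. Steel bar 8 mm thick, 24 to 95 mm from the pin, 3 to 16 mm high, pointing along this point's -y; the point's plane x = 0 is the working face and passes through the pin.
- blade (a joint): Angle (rad) between stock and blade, up to 1.8; starts at 1.5 to 1.75, always wider than the copper corner. Unlocked it turns freely (0.02 N m); with the lever down it is clamped (about 0.4 N m), enough to push the jig's fence round without yielding.
- lever (a joint): Lock lever on the bevel: 0 = flat down (locked; below 0.15 counts), about 0.5 rad = raised (unlocked, as at the start). Some 10 to 15 N downward on its pad closes it, to a firm stop; it stays where it is left.
- lever_pad (a point): Top of the lever's pad (18 mm square). The lever's axis crosses above the pin 39 mm up and the lever points along the bevel's -y over the stock. Locked: pad top 46 mm above the underside, at bevel x = -6, y = -48 mm. Raised: about 68 mm up at y = -39 mm; push straight down there, not on the lever's end.
- corner_apex (a point): Copper corner, fixed to the bench: point at bench height where the working faces of rail and wing meet. Rail 16 mm wide, 13 mm high, from y = +15 to -170 mm, working face x = 0, the bevel goes on the -x side, its axes along these. A corner post (x -10 to 0, y -8 to 0 mm, 13 mm high) stops the end of the bevel's stock with bevel_pin over this point.
- wing_mid (a point): The copper corner's slanting wing (rigid): middle of its working face, 57 mm from the apex, 6.5 mm up. 13 mm high, 14 mm thick, 18 to 96 mm from the apex, along this point's -y, at 1.0 to 1.3 rad to the rail. A bevel slid along the rail towards the apex from 82 mm short of it meets the wing with its blade, which closes against it.
- wing (a joint): Fixed angle (rad) between the copper corner's rail and wing, 1.0 to 1.3: the angle to be taken off.
- jig_apex (a point): Steel jig, fixed to the bench: apex, axes, rail and corner post with the same sizes as the copper corner, but steel, and with a swinging fence in place of the wing. Its yaw differs from the corner's; either may be on the left.
- fence_mid (a point): Steel swing fence of the jig, hinged at the jig's apex: middle of its working face, 57 mm from the apex, sizes and axes as for the wing. Friction hinge (0.05 N m, some 0.5 N at its end); it stays where it is left.
- fence (a joint): Angle (rad) between the jig's rail and fence, up to 1.7; starts at 0.7 to 0.85, always narrower than the copper corner, so the locked bevel, set down at the rail with its pin 82 mm short of the apex and slid in, pushes it open.
- hammer_grip (a point): Hammer, loose bystander (handle's grip).
- dolly_top (a point): Steel dolly block with hoop handle, 110 x 50 mm, 74 mm high, loose bystander (top of the block, 30 mm up).
- pliers_mid (a point): Seaming pliers, 280 mm long, loose bystander (at the joint).
- rivets_mid (a point): Jar, 54 mm across, 60 mm high, loose bystander (its centre).
- tape_mid (a point): Tape measure, 65 x 40 x 60 mm, loose bystander (its centre).
- offcut_mid (a point): Copper angle offcut, 120 x 50 mm, 25 mm high, loose bystander (base centre).
- mug_rim (a point): Mug, 90 mm high, loose bystander (centre of the rim).
There are look-alikes about, which are no part of the job. Leave any purple look-alike of the part that bears corner_apex alone.

How it is judged:
By the outcome, as a careful person would: the job done as asked, in the order asked, and still so for the second after the job is handed in, with the robot touching nothing.
It also fails if it takes over 67 s, if anything falls off the work surface, if the arm or the gripper's body presses on something with over 40 N, if the wrist force passes 120 N, or if a joint passes its speed limit or range.

### The arm

A 6-joint arm with a two-finger parallel gripper is mounted at the origin on the work surface. World frame = base frame: x ahead of the robot, y to its left, z up, the work surface at z = 0. Lengths are in m, angles in rad, forces in N, time in s.
With the tool pointing down it reaches from about 0.425 to 0.95 m from the base axis. Payload 3.5 kg.
Tool frame: the origin (TCP) lies midway between the tips of the shut fingers; the grasp point (between the pads) lies ctrl.grasp_offset behind it (ctrl.grasp_offset is the distance from the TCP to the grasp point, in m); x points along the fingers, y is the direction in which the jaws open and shut, and the axes are right-handed (so a half turn about x gives the same grasp; the last joint's range is limited). The gripper opens to 85 mm and grips with 20 to 120 N. Pads are 22 mm wide; open, the fingers measure 114 mm over their backs; the gripper's body (76 mm by 85 mm) begins 54 mm behind the grasp point. The pads swing forward as they close: fully open they stand 13 mm farther back than shut.
Start: joints at [-1.474, 0.286, 1.577, -0, 1.279, -0.15], TCP at [0.165, -0.655, 0.231] pointing down, gripper open.
Joint ranges: [-2.77, 2.77], [-0.9, 2.22], [0.21, 2.48], [-1.53, 4.67], [0.24, 2.81], [-2.84, 2.84]. Speed limits (rad/s): [2.79, 2.79, 3.14, 3.14, 3.14, 3.14].

### API

Orientations are given as a unit quaternion [x, y, z, w].
In Python, from plant import readout, read_camera, sign_off, ctrl gives the robot as it stands.
- The arm moves only by the tool drive_tool, never from a script. Its argument "steps" is a list of rows, each a list of 5 numbers: the shift along the tool's x, y, z in cm, then the turn about the tool's x in degrees, then the opening, from 0 (shut) to 1 (fully open). A call has 1 to 10 rows; each row shifts and turns the commanded pose from where the row before left it, along the tool's axes as they then stand; what a row does not reach is not made up. A row lasts 1/10 s, in which the tool goes at most 50 mm and 8.59 degrees, less where a joint would pass 70% of its speed; a pose out of reach is approached as far as the arm can. A call is refused whole if a number of a shift passes 5 or a number of a turn 8.59, either way. A call with a gripper value outside its range is refused whole. The fingers move at their own pace and stop on an object; "force" is the grip in N (left out, the last holds). Time passes only in rows, so rows that do not move let the fingers close. It gives the time, the measured TCP pose, the force and the opening at its end, in the units of the state.
- readout.get_state(): the state, without advancing time (a new reading comes with each control period).
- read_camera(name): name is "side" or "top" or "wrist"; returns a dict with "frame" (400x640x3 uint8, red, green, blue), "vertical_fov" (degrees; the focal length in pixels is half the picture's height over the tangent of half this angle, whatever the lens; pixels are square), "cx", "cy" (the principal point, pixels), "eye" and "orientation" of the camera in the world. Camera axes: x right, y up, looking along -z (the intrinsics and any distortion apply to the point x, -y, -z); pixel columns grow to the right and rows downward; lengths in m; the calibration is good to about 2 mm. A picture is of the moment at which its call begins. There is no depth.
- sign_off(): hands the job in, once; it reports no verdict.
The state is a dict: "time": time; "qpos": joint angles; "dq": joint speeds; "joint_efforts": joint torques, N m; "eef_pos": TCP position; "tcp_rot": TCP orientation; "contact_force": force on the tool from outside, world axes, zero at the start; "wrist_torque": the same for the moment, N m; "opening": opening from 0.0 (shut) to 1.0 (fully open).
Only numpy, scipy, OpenCV 4.12 (cv2) and the standard library are available. Lean on these libraries where they do the work, as an engineer would, in place of code of your own. Each camera call takes 0.05 s, during which the arm holds its last target. There are 200 camera calls.

## Working session

There is one attempt and no reset: what is moved stays moved. The work goes in short steps, Python scripts to look and compute and a tool call to move; the robot and the scene stay as the last step left them, time stands still between calls to the robot, and variables do not carry over. Pictures are saved under pics/ and viewed, about 8 in all and at most 12, crops included, and the job is handed in when it is done.

Besides the shell and the picture viewer there is one more tool, called after "Emit:" in YAML: its name, and indented under it one key for each argument. drive_tool: Moves the arm, as the interface text tells. Its arguments: {"type":"object","properties":{"steps":{"type":"array","items":{"type":"array","items":{"type":"number"}}},"force":{"type":"number"}},"required":["steps"]}

```bash
ls; mkdir -p pics
cat > h.py <<'E'
import numpy as np, cv2, json
from scipy.spatial.transform import Rotation as R
from plant import readout, read_camera, sign_off, ctrl
def shot(n,f):
    c=read_camera(n); cv2.imwrite(f'pics/{f}.png',cv2.cvtColor(c['frame'],cv2.COLOR_RGB2BGR))
    d={k:(np.array(v).tolist() if not isinstance(v,(int,float,str)) else v) for k,v in c.items() if k!='frame'}
    json.dump(d,open(f'pics/{f}.json','w')); return c,d
def load(f): return json.load(open(f'pics/{f}.json'))
def ray(d,u,v):
    fl=200/np.tan(np.radians(d['vertical_fov'])/2)
    p=np.array([[[u,v]]],float)
    K=np.array([[fl,0,d['cx']],[0,fl,d['cy']],[0,0,1]])
    dist=d.get('distortion')
    if dist is not None: 
        q=cv2.undistortPoints(p,K,np.array(dist,float))[0,0]
    else: q=[(u-d['cx'])/fl,(v-d['cy'])/fl]
    return np.array(d['eye']),R.from_quat(d['orientation']).apply([q[0],-q[1],-1])
def px(d,u,v,z=0):
    e,r=ray(d,u,v); return e+r*(z-e[2])/r[2]
def proj(d,P):
    fl=200/np.tan(np.radians(d['vertical_fov'])/2)
    c=R.from_quat(d['orientation']).inv().apply(np.array(P)-d['eye'])
    c=np.atleast_2d(c); K=np.array([[fl,0,d['cx']],[0,fl,d['cy']],[0,0,1]])
    dist=np.array(d.get('distortion') or [0,0,0,0],float)
    return cv2.projectPoints(c*[1,-1,-1],np.zeros(3),np.zeros(3),K,dist)[0][:,0]
E
python3 - <<'E'
from h import *
for n in ('top','side'):
    c,d=shot(n,n+'0'); print(n,d)
print(readout.get_state(), ctrl.grasp_offset)
E
```

```text
pics
top {'vertical_fov': 54.88989151143, 'cx': 315.13632919698927, 'cy': 195.65124672582377, 'eye': [0.455075553782085, -0.0439120180670284, 1.3407208969064583], 'orientation': [-0.019287844177815143, 0.023385017685640663, 0.7108245323120138, -0.702715877348891]}
side {'vertical_fov': 53.56884486300985, 'cx': 323.8770552282027, 'cy': 199.62960235013472, 'eye': [0.1821515518787583, 0.7662505899685093, 0.8331054777989966], 'orientation': [-0.09286308151248701, 0.4026905044075847, 0.8885906770988349, -0.19905630943279418]}
{'time': 0.1, 'qpos': array([-1.47399222e+00,  2.87115482e-01,  1.57802041e+00, -2.16937600e-05,
        1.27861760e+00, -1.49989015e-01]), 'dq': array([-0.00045476, -0.00046038, -0.00267905,  0.00070056, -0.00075736,
       -0.00121985]), 'joint_efforts': array([ 2.57796701e-04, -4.07298195e+01, -2.93697971e+01, -1.68547726e-04,
        3.41459265e-03, -1.67635751e-06]), 'eef_pos': array([ 0.1648722 , -0.65394222,  0.23006542]), 'tcp_rot': array([ 0.70174244,  0.08779933, -0.7017165 ,  0.08627153]), 'contact_force': array([-0.62530159,  0.58597684,  0.66009329]), 'wrist_torque': array([0.00536799, 0.03918232, 0.09624314]), 'opening': 1.0003532359322005} 0.0187
```

View pics/top0.png

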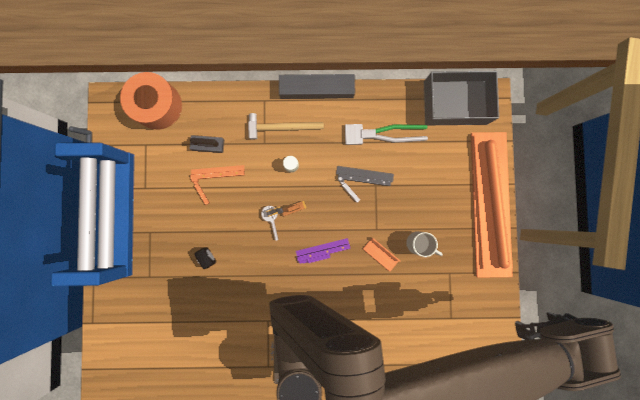

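The top view shows these things:
- Orange-copper corner: rail (190,176)–(245,171), wing to (206,203).
- Bevel at (270,213).
- Dark steel jig: rail (338,173)–(392,180), fence to (357,200).
- Purple look-alike at (322,250), to be left alone.
- Copper offcut at (380,255), a bystander with no rail or wing.

Next is an enlarged crop to confirm, plus coordinates.

Run:
```python
from h import *
im=cv2.imread('pics/top0.png')
c=cv2.resize(im[155:270,180:405],None,fx=3.5,fy=3.5,interpolation=cv2.INTER_CUBIC); cv2.imwrite('pics/top0c.png',c)
d=load('top0')
for p in [(190,176),(245,171),(206,203),(270,213),(338,173),(392,180),(357,200),(290,208),(275,238)]: print(p,px(d,*p,0.013).round(3))
```

```text
(190, 176) [0.608 0.38  0.013]
(245, 171) [0.624 0.19  0.013]
(206, 203) [0.514 0.324 0.013]
(270, 213) [0.477 0.104 0.013]
(338, 173) [ 0.613 -0.132  0.013]
(392, 180) [ 0.587 -0.319  0.013]
(357, 200) [ 0.519 -0.196  0.013]
(290, 208) [0.494 0.035 0.013]
(275, 238) [0.391 0.087 0.013]
```

View pics/top0c.png

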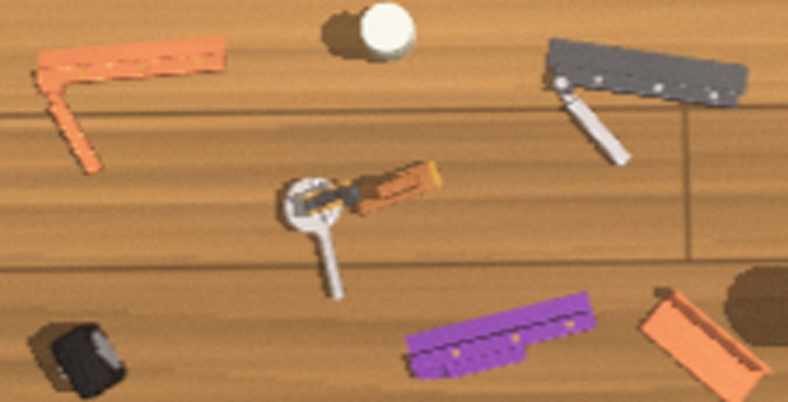

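```bash
cat >> h.py <<'E'
def plan(target,yaw_y=None,st=None):
    """print tool-frame shift (cm) to world target TCP in the present axes, and turn to make tool y lie at yaw_y"""
    st=st or readout.get_state(); r=R.from_quat(st['tcp_rot'])
    d=r.inv().apply(np.array(target)-st['eef_pos'])*100
    ty=r.apply([0,1,0]); a=np.degrees(np.arctan2(ty[1],ty[0]))
    o={'shift_cm':d.round(2),'tooly_deg':round(a,2)}
    if yaw_y is not None: o['turn']=round(-((yaw_y-a+90)%180-90),2)
    print(o)
E
python3 - <<'E'
from h import *
s=readout.get_state();print(R.from_quat(s['tcp_rot']).as_matrix().round(3))
plan([0.56,-0.19,0.24],0); plan([0.56,0.29,0.24],0)
c,d=shot('wrist','w0');print(d)
E
```

```text
[[-0.     0.244 -0.97 ]
 [ 0.002 -0.97  -0.244]
 [-1.    -0.002 -0.   ]]
{'shift_cm': array([ -0.9 , -35.34, -49.65]), 'tooly_deg': np.float64(-75.86), 'turn': np.float64(-75.86)}
{'shift_cm': array([ -0.8 , -81.88, -61.38]), 'tooly_deg': np.float64(-75.86), 'turn': np.float64(-75.86)}
{'vertical_fov': 71.14786062999963, 'cx': 323.31932891508177, 'cy': 199.11084810679802, 'eye': [0.23127954678613558, -0.6367114669294274, 0.37183658701310746], 'orientation': [-0.10706297518583084, 0.08492850436622254, -0.6090389114352077, 0.781278614098896]}
```

Emit:
drive_tool:
  steps:
    - [0, -2.9, -4.0, 0, 1]
    - [0, -2.9, -4.0, 0, 1]
    - [0, -2.9, -4.0, 0, 1]
    - [0, -2.9, -4.0, 0, 1]
    - [0, -2.9, -4.0, 0, 1]
    - [0, -2.9, -4.0, 0, 1]
    - [0, -2.9, -4.0, 0, 1]
    - [0, -2.9, -4.0, 0, 1]
    - [0, -2.9, -4.0, 0, 1]
    - [0, -2.9, -4.0, 0, 1]

```text
time: 1.15
eef_pos: [0.4828, -0.2737, 0.2312]
tcp_rot: [-0.702, -0.087, 0.702, -0.087]
contact_force: [0.6, -1.2, 0.4]
opening: 1.0
```

Emit:
drive_tool:
  steps:
    - [0, -3, -3, 0, 1]
    - [0, -3, -3, 0, 1]
    - [0, 0, 0, -8.5, 1]
    - [0, 0, 0, -8.5, 1]
    - [0, 0, 0, -8.5, 1]
    - [0, 0, 0, -8.5, 1]
    - [0, 0, 0, -8.5, 1]
    - [0, 0, 0, -8.5, 1]
    - [0, 0, 0, -8.5, 1]
    - [0, 0, 0, -8.5, 1]

```text
time: 2.15
eef_pos: [0.5252, -0.2026, 0.2309]
tcp_rot: [-0.532, -0.466, 0.532, -0.466]
contact_force: [0.4, 0.4, -0.0]
opening: 0.998
```

Run:
```python
from h import *
s=readout.get_state();print(s['time'],s['qpos'].round(3),s['eef_pos'])
plan([0.5,0.05,0.24],17)
c,d=shot('wrist','w1');print(d)
```

```text
2.15 [-0.548  0.041  1.855  0.     1.246 -0.417] [ 0.52524658 -0.20259977  0.23087118]
{'shift_cm': array([ -0.9 ,  -5.8 , -24.71]), 'tooly_deg': np.float64(-7.51), 'turn': np.float64(-24.51)}
{'vertical_fov': 71.14786062999963, 'cx': 323.31932891508177, 'cy': 199.11084810679802, 'eye': [0.5339688886126551, -0.13369593819087192, 0.37267678088806905], 'orientation': [-0.1364516390457174, 0.009125534995673121, -0.06513570490318656, 0.9884609323385244]}
```

View pics/w1.png

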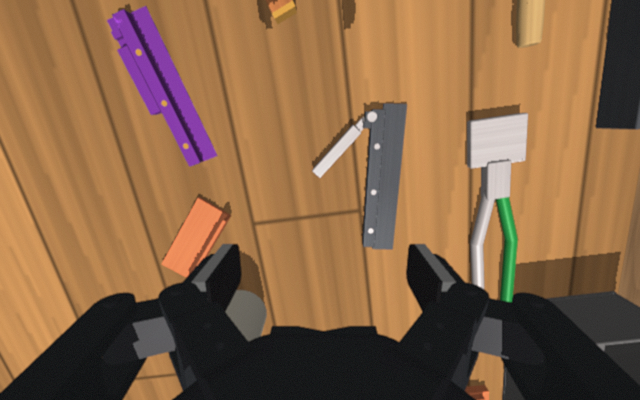

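The jig fills the centre (apex near (372,117), rail down to (380,248), fence to (317,173)). I'll crop it closer.

Run:
```python
from h import *
im=cv2.imread('pics/w1.png')
c=cv2.resize(im[90:260,300:420],None,fx=3.5,fy=3.5,interpolation=cv2.INTER_CUBIC); cv2.imwrite('pics/w1c.png',c)
```

```text
(no output)
```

View pics/w1c.png

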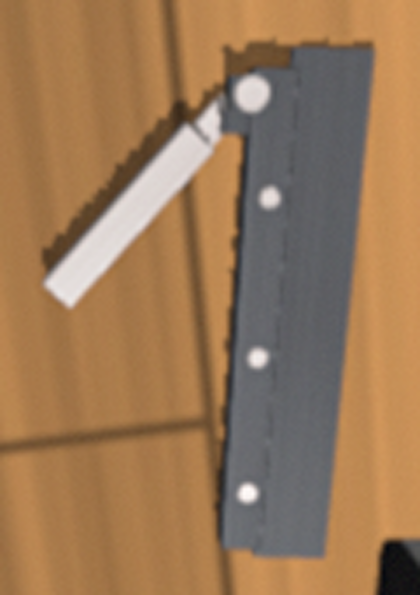

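Emit:
drive_tool:
  steps:
    - [0, 0, 0, -8.5, 1]
    - [0, -1.2, -4.8, 0, 1]
    - [0, -1.2, -4.8, 0, 1]
    - [0, -1.2, -4.8, 0, 1]
    - [0, -1.2, -4.8, 0, 1]
    - [0, 0, 0, 0, 1]

```text
time: 2.8
eef_pos: [0.4735, -0.0067, 0.2309]
tcp_rot: [0.497, 0.504, -0.496, 0.503]
contact_force: [0.5, -0.0, -0.5]
opening: 1.002
```

Run:
```python
from h import *
s=readout.get_state();print(s['time'],s['eef_pos'])
c,d=shot('wrist','w2');print(d)
```

```text
2.8 [ 0.47349215 -0.00669989  0.23089551]
{'vertical_fov': 71.14786062999963, 'cx': 323.31932891508177, 'cy': 199.11084810679802, 'eye': [0.47226207860762043, 0.06256751478895546, 0.37278888556746137], 'orientation': [-0.13603030597417223, -0.0007170668115413033, 0.00695398380193143, 0.9906800107910946]}
```

View pics/w2.png

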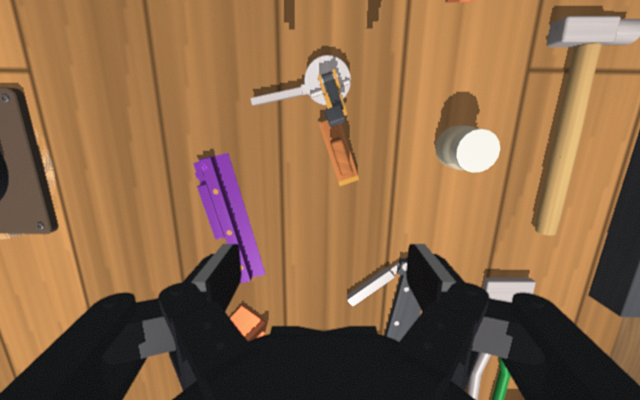

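The crop shows the jig's bolted rail strip with its working face on the left, the hinge disc at full-picture (372,117), and the rail end at (363,247). In the new wrist view the bevel has its hub at (328,80), its stock end at (347,183) and its blade tip at (252,101).

Run:
```python
from h import *
d=load('w1'); f=lambda x,y:(300+x/3.5,90+y/3.5)
A=px(d,*f(251,94),.016);B=px(d,*f(222,548),.010);C=px(d,*f(247,140),.010)
F1=px(d,*f(212,152),.013);F2=px(d,*f(70,308),.013)
print('jig apex',A,'rail end',B,np.linalg.norm((A-B)[:2]),'fence tip',F2)
u=(A-B)[:2]; print('jig yaw',np.degrees(np.arctan2(-u[0],u[1])), 'via C',np.degrees(np.arctan2(-(C-B)[0],(C-B)[1])))
d=load('w2')
im=cv2.imread('pics/w2.png')
cv2.imwrite('pics/w2c.png',cv2.resize(im[40:200,240:370],None,fx=3.7,fy=3.7,interpolation=cv2.INTER_CUBIC))
P=px(d,328,80,.043);E=px(d,347,183,.02)
print('hub',P,'end',E)
u=(P-E)[:2]; print(np.linalg.norm(u))
```

```text
jig apex [ 0.59313402 -0.13731487  0.016     ] rail end [ 0.56757939 -0.31148852  0.01      ] 0.17603834219369413 fence tip [ 0.52004698 -0.20502868  0.013     ]
jig yaw -8.346840177199416 via C -8.533456154034177
hub [0.47662661 0.10567358 0.043     ] end [ 0.50370246 -0.0141702   0.02      ]
0.12286428042267845
```

View pics/w2c.png

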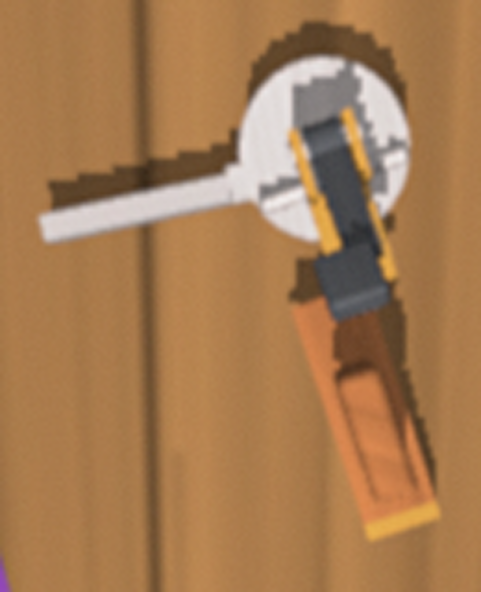

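Run:
```python
from h import *
d=load('w2'); f=lambda x,y:(240+x/3.7,40+y/3.7)
H=px(d,*f(326,148),.043)
a=px(d,*f(292,305),.02);b=px(d,*f(365,522),.02);c=px(d,*f(436,503),.02)
g1=px(d,*f(338,378),.064);g2=px(d,*f(377,368),.064);
t0=px(d,*f(42,215),.016);t1=px(d,*f(230,175),.016)
print('pin',H,'corners',b,c,np.linalg.norm(b-c),np.linalg.norm(a-b))
for p,q in((b,a),):
    u=(q-p)[:2]; print('yaw',np.degrees(np.arctan2(-u[0],u[1])))
w=(c-b)[:2];print('yaw from end',np.degrees(np.arctan2(w[1],w[0])))
u=(t0-t1)[:2];print('blade dir',np.degrees(np.arctan2(u[1],u[0])),np.linalg.norm(t0[:2]-H[:2]))
for y in (14,15,17):
    Y=np.radians(y);Rm=np.array([[np.cos(Y),-np.sin(Y)],[np.sin(Y),np.cos(Y)]])
    print(y,'pin from c',c[:2]-Rm@[0,-.125],'from b',b[:2]-Rm@[-.026,-.125],'grip from hub',H[:2]+Rm@[-.013,-.085],'grip from c',c[:2]+Rm@[-.013,.04])
print('grip front top',g1,g2)
```

```text
pin [0.4767449  0.10567522 0.043     ] corners [ 0.49286396 -0.01179891  0.02      ] [ 0.51723732 -0.00474869  0.02      ] 0.025372552699936157 0.07698749165305255
yaw 19.813609103053665
yaw from end 16.13300999545584
blade dir -168.00822575096487 0.09336796165682638
14 pin from c [0.48699708 0.11653828] from b [0.48785141 0.11577802] grip from hub [0.48469441 0.0200551 ] grip from c [0.4949466  0.03091816]
15 pin from c [0.48488494 0.11599204] from b [0.48562565 0.11567111] grip from hub [0.48618748 0.02020688] grip from c [0.49432752 0.0305237 ]
17 pin from c [0.48069085 0.11478941] from b [0.48118142 0.11534085] grip from hub [0.48916453 0.02058849] grip from c [0.49311049 0.02970267]
grip front top [0.48114071 0.04041919 0.064     ] [0.49248284 0.04345154 0.064     ]
```

The end-cap band is the top surface, so its lower edge is the stock end. The hub, end and grip estimates then agree to about 3 mm, putting the grip near (0.4915, 0.0225) with yaw about 18°.

Run:
```python
from h import *
plan([0.4915,0.0225,0.12],18.3)
```

```text
{'shift_cm': array([11.12,  1.75, -3.11]), 'tooly_deg': np.float64(0.78), 'turn': np.float64(-17.52)}
```

Emit:
drive_tool:
  steps:
    - [1, 0.9, -1.55, 0, 1]
    - [2, 0.85, -1.55, 0, 1]
    - [4, 0, 0, -8.5, 1]
    - [4, 0, 0, -8.5, 1]
    - [0, 0, 0, -0.5, 1]
    - [0, 0, 0, 0, 1]

```text
time: 3.45
eef_pos: [0.4925, 0.0191, 0.1213]
tcp_rot: [0.416, 0.572, -0.417, 0.571]
contact_force: [0.4, 0.2, 0.8]
opening: 1.003
```

Run:
```python
from h import *
plan([0.4915,0.0225,0.025],18.3)
c,d=shot('wrist','w3')
im=cv2.imread('pics/w3.png')
Y=np.radians(18.3)
Rm=R.from_euler('z',Y)
def pts(L): return Rm.apply(np.array(L))+[.4915,.0225,0]
P=pts([[-.007,-.02,.064],[.007,-.02,.064],[.007,.02,.064],[-.007,.02,.064],[0.013,.085,.043],[.013,-.04,.02],[-.013,-.04,.02]])
for p in proj(d,P): cv2.circle(im,tuple(int(round(x)) for x in p),3,(255,0,255),1)
cv2.imwrite('pics/w3a.png',im)
```

```text
{'shift_cm': array([ 9.63,  0.02, -0.35]), 'tooly_deg': np.float64(17.86), 'turn': np.float64(-0.44)}
```

View pics/w3a.png

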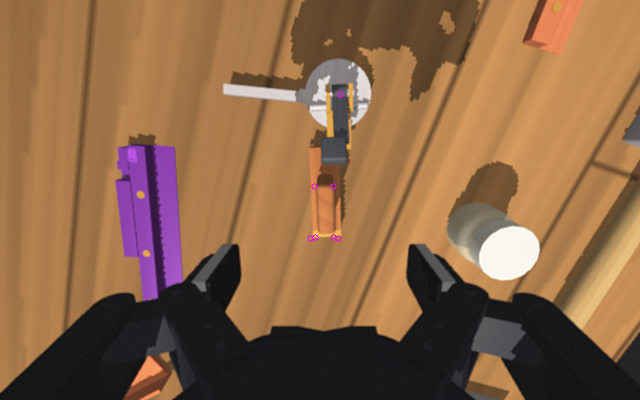

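The overlaid marks match the grip top and the stock end to about 2 mm, so I'll descend and take the grip.

Emit:
drive_tool:
  steps:
    - [3, 0, -0.3, -0.4, 1]
    - [3, 0, 0, 0, 1]
    - [2.5, 0, 0, 0, 1]
    - [1.1, 0, 0, 0, 1]
    - [0, 0, 0, 0, 0.4]
    - [0, 0, 0, 0, 0]
    - [0, 0, 0, 0, 0]
    - [0, 0, 0, 0, 0]
    - [0, 0, 0, 0, 0]
    - [0, 0, 0, 0, 0]
  force: 60

```text
time: 4.5
eef_pos: [0.4923, 0.0226, 0.0264]
tcp_rot: [0.413, 0.574, -0.413, 0.574]
contact_force: [-1.0, -0.2, 3.8]
opening: 0.154
```

Emit:
drive_tool:
  steps:
    - [-1, 0, 0, 0, 0]
    - [-3, 0, 0, 0, 0]
    - [-4, 0, 0, 0, 0]
    - [-2, 0, 0, 0, 0]
    - [0, 2.5, -3, 4, 0]
    - [0, 2.5, -3, 4, 0]
    - [0, 2.5, -3, 4, 0]
    - [0, 0, 0, 0, 0]
    - [0, 0, 0, 0, 0]

```text
time: 5.4
eef_pos: [0.5403, 0.1291, 0.1242]
tcp_rot: [0.469, 0.529, -0.471, 0.528]
contact_force: [-0.3, -0.5, -4.1]
opening: 0.155
```

Run:
```python
from h import *
s=readout.get_state();print(s['eef_pos'],s['contact_force'],s['opening'],s['qpos'].round(2));plan(s['eef_pos'],5)
c,d=shot('wrist','w4')
```

```text
[0.54032637 0.12910865 0.12418397] [-0.31741649 -0.47770774 -4.06989104] 0.15496205948032804 [ 0.05  0.14  1.96 -0.    1.05 -0.06]
{'shift_cm': array([0., 0., 0.]), 'tooly_deg': np.float64(6.68), 'turn': np.float64(1.68)}
```

View pics/w4.png

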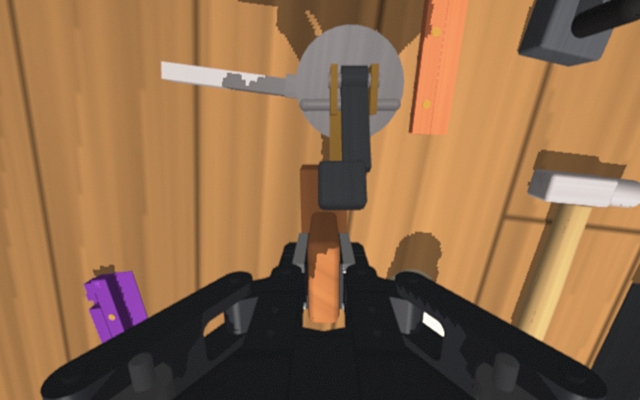

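The bevel is held (4.1 N weight), but only the end of the copper rail (413–447,132) is in view. I'll raise it to see the whole corner.

Emit:
drive_tool:
  steps:
    - [-4, -1, -3, 1.7, 0]
    - [-4, -1, -3, 0, 0]
    - [-4, -1, -2, 0, 0]
    - [0, 0, 0, 0, 0]
    - [0, 0, 0, 0, 0]

```text
time: 5.95
eef_pos: [0.5042, 0.2034, 0.2441]
tcp_rot: [0.479, 0.52, -0.478, 0.521]
contact_force: [0.3, -0.2, -4.5]
opening: 0.16
```

Run:
```python
from h import *
s=readout.get_state();print(s['eef_pos'])
c,d=shot('wrist','w5')
P=proj(d,[[.608,.38,.013],[.624,.19,.013],[.514,.324,.013]]);print(P)
u0,v0=np.maximum(P.min(0)-25,0).astype(int);u1,v1=(P.max(0)+25).astype(int)
im=cv2.imread('pics/w5.png')[v0:v1,u0:u1]
k=min(800/im.shape[1],600/im.shape[0]);print(u0,v0,k)
cv2.imwrite('pics/w5c.png',cv2.resize(im,None,fx=k,fy=k,interpolation=cv2.INTER_CUBIC))
```

```text
[0.5041997  0.20340649 0.24413893]
[[422.69578581  34.75996343]
 [409.28517498 190.44749595]
 [339.3337059   78.26596506]]
314 9 2.912621359223301
```

View pics/w5c.png

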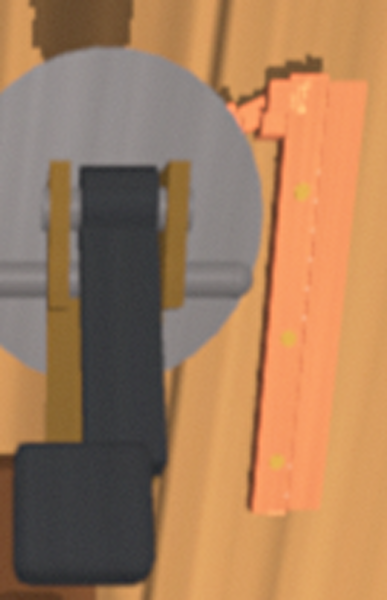

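Run:
```python
from h import *
def an(n,f,top,bot,others,z=.013):
    d=load(n);T=px(d,*f(*top),z);B=px(d,*f(*bot),z);u=(T-B)[:2];L=np.linalg.norm(u);u/=L
    print(n,'len',L,'yaw',np.degrees(np.arctan2(-u[0],u[1])),'end',B,'apex from bot',B[:2]+.17*u,'from top',T[:2]-.015*u)
    for o in others:
        q=px(d,*f(*o),z)[:2]-B[:2]; print('   ',o,'along',q@u-.17,'across',q@np.array([u[1],-u[0]]))
an('w1',lambda x,y:(300+x/3.5,90+y/3.5),(254,72),(222,548),[(251,94),(247,133),(224,133),(228,76),(295,47),(327,555),(373,45)])
k=2.9126
an('w5',lambda x,y:(314+x/k,9+y/k),(292,74),(250,512),[(285,135),(262,135),(268,80),(322,75),(367,82)])
```

```text
w1 len 0.1820805612389053 yaw -8.845921481727041 end [ 0.56730137 -0.31001785  0.013     ] apex from bot [ 0.59344361 -0.14203992] from top [ 0.59299466 -0.14492464]
    (251, 94) along 0.004667689210851589 across -0.0005361143510116857
    (247, 133) along -0.008677784532942878 across -0.0010325721634499158
    (224, 133) along -0.008864251460279887 across -0.009224366958527144
    (228, 76) along 0.01053605062315413 across -0.009026415489319293
    (295, 47) along 0.020698006790653062 across 0.013687976219504485
    (327, 555) along -0.1720997228951574 across 0.04236143814235402
    (373, 45) along 0.021973714123998456 across 0.04077258530794324
w5 len 0.18310234931455838 yaw 3.7135460333816033 end [0.60978989 0.1968053  0.013     ] apex from bot [0.59877929 0.36644836] from top [0.5989022  0.36455469]
    (285, 135) along -0.00949365251358375 across -0.0004783314714076406
    (262, 135) along -0.009680156797137462 across -0.010038826339793248
    (268, 80) along 0.010729407740763613 across -0.009577397459379884
    (322, 75) along 0.01297965192886874 across 0.012287912506131534
    (367, 82) along 0.01079458048685153 across 0.031002370230823147
```

Run:
```python
from h import *
plan([0.585,0.192,0.05],3.7)
```

```text
{'shift_cm': array([19.19,  8.09,  1.75]), 'tooly_deg': np.float64(4.8), 'turn': np.float64(1.1)}
```

Emit:
drive_tool:
  steps:
    - [1, 4, 0.9, 1.1, 0]
    - [2, 4.1, 0.8, 0, 0]
    - [4, 0, 0, 0, 0]
    - [4, 0, 0, 0, 0]
    - [4, 0, 0, 0, 0]
    - [3.2, 0, 0, 0, 0]
    - [1, 0, 0, 0, 0]
    - [0, 0, 0, 0, 0]
    - [0, 0, 0, 0, 0]

```text
time: 6.9
eef_pos: [0.5873, 0.1928, 0.0525]
tcp_rot: [0.484, 0.516, -0.483, 0.516]
contact_force: [-0.2, 0.7, -2.9]
opening: 0.155
```

Run:
```python
from h import *
s=readout.get_state();print(s['eef_pos'],s['contact_force'])
plan([0.585,0.192,0.0275],3.7)
```

```text
[0.58734789 0.19280574 0.05249093] [-0.24204218  0.68293326 -2.85570752]
{'shift_cm': array([ 2.5 , -0.24,  0.07]), 'tooly_deg': np.float64(3.7), 'turn': np.float64(-0.0)}
```

Emit:
drive_tool:
  steps:
    - [1, -0.2, 0, 0, 0]
    - [1, 0, 0, 0, 0]
    - [0.4, 0, 0, 0, 0]
    - [0, 0, 0, 0, 0]

```text
time: 7.3
eef_pos: [0.5841, 0.1932, 0.0272]
tcp_rot: [0.483, 0.516, -0.484, 0.516]
contact_force: [0.0, -0.3, -4.7]
opening: 0.157
```

Emit:
drive_tool:
  steps:
    - [0.1, 0, 0, 0, 0]
    - [0, 0.2, 0, 0, 0]
    - [0, 0.2, 0, 0, 0]
    - [0, 0.2, 0, 0, 0]
    - [0, 0, 0, 0, 0]

```text
time: 7.8
eef_pos: [0.5911, 0.1936, 0.0271]
tcp_rot: [0.484, 0.516, -0.483, 0.516]
contact_force: [-0.4, -0.2, -3.9]
opening: 0.156
```

Emit:
drive_tool:
  steps:
    - [0.05, 0.2, 0, 0, 0]
    - [0, 0.2, 0, 0, 0]
    - [0, 0, 0, 0, 0]
    - [0, 0, 0, 0, 0]

```text
time: 8.2
eef_pos: [0.5951, 0.1939, 0.0266]
tcp_rot: [0.484, 0.516, -0.483, 0.516]
contact_force: [0.1, 0.2, -2.9]
opening: 0.154
```

Emit:
drive_tool:
  steps:
    - [0, 0.2, 0, 0, 0]
    - [0, 0, 0, 0, 0]
    - [0, 0, 0, 0, 0]

```text
time: 8.5
eef_pos: [0.5968, 0.194, 0.0265]
tcp_rot: [0.484, 0.516, -0.483, 0.516]
contact_force: [-0.0, -0.5, -0.7]
opening: 0.159
```

Emit:
drive_tool:
  steps:
    - [0, 0.1, 0, 0, 0]
    - [0, 0, 0, 0, 0]
    - [0, 0, 0, 0, 0]

```text
time: 8.8
eef_pos: [0.5973, 0.194, 0.0265]
tcp_rot: [0.483, 0.516, -0.484, 0.516]
contact_force: [-2.9, -1.5, 1.3]
opening: 0.155
```

Emit:
drive_tool:
  steps:
    - [0, 0.1, 0, 0, 0]
    - [0, 0, 0, 0, 0]
    - [0, 0, 0, 0, 0]

```text
time: 9.1
eef_pos: [0.5976, 0.194, 0.0265]
tcp_rot: [0.482, 0.517, -0.484, 0.516]
contact_force: [-5.3, -1.6, 3.5]
opening: 0.155
```

Emit:
drive_tool:
  steps:
    - [0, 0.1, 0, 0, 0]
    - [0, 0, 0, 0, 0]
    - [0, 0, 0, 0, 0]

```text
time: 9.4
eef_pos: [0.5978, 0.194, 0.0265]
tcp_rot: [0.481, 0.517, -0.485, 0.515]
contact_force: [-7.4, -1.6, 5.6]
opening: 0.155
```

Rail contact is at x≈0.597 as predicted. I'll ease off and slide along the rail.

Emit:
drive_tool:
  steps:
    - [-0.05, -0.15, 0, 0, 0]
    - [0, 0, -0.5, 0, 0]
    - [0, 0, -0.5, 0, 0]
    - [0, 0, -0.5, 0, 0]
    - [0, 0, -0.5, 0, 0]
    - [0, 0, 0, 0, 0]

```text
time: 10.0
eef_pos: [0.5962, 0.213, 0.0267]
tcp_rot: [0.482, 0.516, -0.484, 0.517]
contact_force: [-4.2, -4.8, 1.5]
opening: 0.155
```

Emit:
drive_tool:
  steps:
    - [0, 0, -0.5, 0, 0]
    - [0, 0, -0.5, 0, 0]
    - [0, 0, -0.5, 0, 0]
    - [0, 0, -0.5, 0, 0]
    - [0, 0, 0, 0, 0]

```text
time: 10.5
eef_pos: [0.5949, 0.2326, 0.0267]
tcp_rot: [0.481, 0.516, -0.484, 0.517]
contact_force: [-4.0, -5.7, 3.2]
opening: 0.158
```

Emit:
drive_tool:
  steps:
    - [-0.05, 0, -0.5, 0, 0]
    - [0, 0, -0.5, 0, 0]
    - [0, 0, -0.5, 0, 0]
    - [0, 0, -0.5, 0, 0]
    - [0, 0, 0, 0, 0]

```text
time: 11.0
eef_pos: [0.5933, 0.2529, 0.0267]
tcp_rot: [0.482, 0.516, -0.484, 0.517]
contact_force: [-4.4, -4.0, 0.8]
opening: 0.157
```

Emit:
drive_tool:
  steps:
    - [0, 0, -0.5, 0, 0]
    - [0, 0, -0.5, 0, 0]
    - [0, 0, -0.4, 0, 0]
    - [0, 0, 0, 0, 0]

```text
time: 11.4
eef_pos: [0.5923, 0.2666, 0.0268]
tcp_rot: [0.481, 0.516, -0.485, 0.517]
contact_force: [-3.6, -4.8, 2.3]
opening: 0.159
```

Emit:
drive_tool:
  steps:
    - [0, 0, -0.3, 0, 0]
    - [0, 0, -0.3, 0, 0]
    - [0, 0, -0.2, 0, 0]
    - [0, 0, 0, 0, 0]

```text
time: 11.8
eef_pos: [0.5918, 0.2742, 0.0268]
tcp_rot: [0.481, 0.516, -0.485, 0.517]
contact_force: [-3.9, -6.7, 2.5]
opening: 0.155
```

Emit:
drive_tool:
  steps:
    - [0, 0, -0.2, 0, 0]
    - [0, 0, 0, 0, 0]
    - [0, 0, 0, 0, 0]

```text
time: 12.1
eef_pos: [0.5917, 0.276, 0.0268]
tcp_rot: [0.481, 0.516, -0.485, 0.517]
contact_force: [-4.4, -7.0, 2.4]
opening: 0.155
```

Emit:
drive_tool:
  steps:
    - [0, 0, -0.15, 0, 0]
    - [0, 0, 0, 0, 0]
    - [0, 0, 0, 0, 0]

```text
time: 12.4
eef_pos: [0.5915, 0.2774, 0.0268]
tcp_rot: [0.481, 0.516, -0.485, 0.517]
contact_force: [-4.1, -6.5, 2.5]
opening: 0.157
```

Emit:
drive_tool:
  steps:
    - [-0.04, 0, -0.15, 0, 0]
    - [0, 0, 0, 0, 0]
    - [0, 0, 0, 0, 0]

```text
time: 12.7
eef_pos: [0.5913, 0.2791, 0.0269]
tcp_rot: [0.481, 0.516, -0.485, 0.516]
contact_force: [-3.8, -6.4, 1.5]
opening: 0.157
```

Emit:
drive_tool:
  steps:
    - [0, 0, -0.15, 0, 0]
    - [0, 0, 0, 0, 0]
    - [0, 0, 0, 0, 0]

```text
time: 13.0
eef_pos: [0.5914, 0.2793, 0.0271]
tcp_rot: [0.48, 0.516, -0.485, 0.517]
contact_force: [-4.4, -9.4, 3.3]
opening: 0.154
```

Emit:
drive_tool:
  steps:
    - [0, 0, -0.15, 0, 0]
    - [0, 0, 0, 0, 0]
    - [0, 0, 0, 0, 0]

```text
time: 13.3
eef_pos: [0.5914, 0.2794, 0.0273]
tcp_rot: [0.479, 0.516, -0.486, 0.518]
contact_force: [-4.6, -13.6, 4.4]
opening: 0.158
```

Emit:
drive_tool:
  steps:
    - [0, 0.08, 0.03, 0, 0]
    - [0, 0, 0, 0, 0]
    - [0, 0, 0, 0, 0]

```text
time: 13.6
eef_pos: [0.5916, 0.2793, 0.0272]
tcp_rot: [0.479, 0.516, -0.487, 0.517]
contact_force: [-6.6, -12.1, 4.8]
opening: 0.157
```

Run:
```python
from h import *
s=readout.get_state();print(s['eef_pos'],s['contact_force'],s['wrist_torque']);print(R.from_quat(s['tcp_rot']).as_matrix().round(4))
plan(s['eef_pos'],4.2)
```

```text
[0.59156508 0.27933175 0.02722169] [ -6.62452824 -12.10082188   4.75755535] [-1.9445071   1.15606091  0.29263658]
[[-0.0061  0.9977  0.0679]
 [-0.009   0.0678 -0.9977]
 [-0.9999 -0.0067  0.0086]]
{'shift_cm': array([0., 0., 0.]), 'tooly_deg': np.float64(3.89), 'turn': np.float64(-0.31)}
```

Emit:
drive_tool:
  steps:
    - [0, 0, 0, 0, 0.5]
    - [0, 0, 0, 0, 0.5]
    - [0, 0, 0, 0, 0.5]
    - [0, 0, 0, 0, 0.5]
    - [-1, 0, 0, 0, 0.5]
    - [-3, 0, 0, 0, 0.5]
    - [-4, 0, 0, 0, 0.5]
    - [-1.2, 0, 0, 0, 0.2]
    - [0, 0, 0, 0, 0]
    - [0, 0, 0, 0, 0]

```text
time: 14.6
eef_pos: [0.5924, 0.2835, 0.1189]
tcp_rot: [0.483, 0.516, -0.484, 0.516]
contact_force: [0.6, 0.3, 0.8]
opening: 0.007
```

Run:
```python
from h import *
s=readout.get_state();print(s['eef_pos'],s['contact_force'],s['opening'])
plan([.5955,.3227,.08],4)
c,d=shot('wrist','w6')
im=cv2.imread('pics/w6.png')
cv2.imwrite('pics/w6s.png',im)
```

```text
[0.59237216 0.28351685 0.1188759 ] [0.60752353 0.25358353 0.80529289] 0.006789239717932216
{'shift_cm': array([ 3.89,  0.57, -3.89]), 'tooly_deg': np.float64(3.74), 'turn': np.float64(-0.26)}
```

View pics/w6.png

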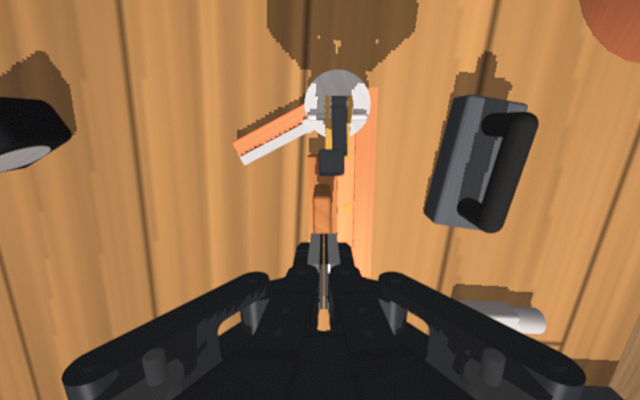

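The blade (white) lies parallel against the orange wing, the stock lies along the rail, and the pad is at (331,162). I'll check the pad position and press it.

Run:
```python
from h import *
d=load('w6'); print('pad',px(d,331,161,.067),'hub',px(d,337,104,.043),'grip front top',px(d,323,184,.064))
im=cv2.imread('pics/w6.png')
cv2.imwrite('pics/w6c.png',cv2.resize(im[70:250,225:385],None,fx=3.3,fy=3.3,interpolation=cv2.INTER_CUBIC))
```

```text
pad [0.59461557 0.32616318 0.067     ] hub [0.59686066 0.36510021 0.043     ] grip front top [0.59017378 0.30885584 0.064     ]
```

View pics/w6c.png

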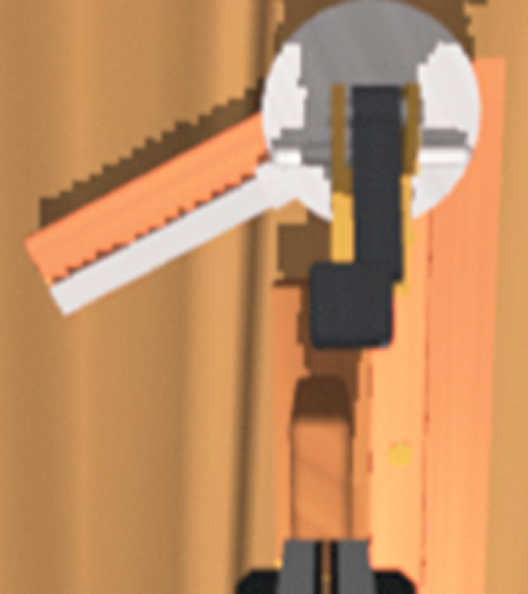

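The blade is flush to the wing along its length. Pressing the lever down now.

Emit:
drive_tool:
  steps:
    - [0, 0.5, -2, 0, 0]
    - [0, 0, -2.05, 0, 0]
    - [2, 0, 0, 0, 0]
    - [2, 0, 0, 0, 0]
    - [0.5, 0, 0, 0, 0]
    - [0, 0, 0, 0, 0]

```text
time: 15.25
eef_pos: [0.5938, 0.3244, 0.0724]
tcp_rot: [0.482, 0.517, -0.485, 0.515]
contact_force: [0.2, 0.0, -0.2]
opening: -0.002
```

Emit:
drive_tool:
  steps:
    - [0.4, 0, 0, 0, 0]
    - [0.4, 0, 0, 0, 0]
    - [0, 0, 0, 0, 0]
    - [0, 0, 0, 0, 0]

```text
time: 15.65
eef_pos: [0.5956, 0.3245, 0.0672]
tcp_rot: [0.484, 0.516, -0.483, 0.516]
contact_force: [0.8, 0.1, -0.0]
opening: -0.001
```

Emit:
drive_tool:
  steps:
    - [0.3, 0, 0, 0, 0]
    - [0.3, 0, 0, 0, 0]
    - [0.3, 0, 0, 0, 0]
    - [0, 0, 0, 0, 0]
    - [0, 0, 0, 0, 0]

```text
time: 16.15
eef_pos: [0.5958, 0.3242, 0.058]
tcp_rot: [0.484, 0.516, -0.483, 0.516]
contact_force: [1.7, -0.3, 3.1]
opening: -0.001
```

Emit:
drive_tool:
  steps:
    - [0.3, 0, 0, 0, 0]
    - [0.3, 0, 0, 0, 0]
    - [0, 0, 0, 0, 0]
    - [0, 0, 0, 0, 0]

```text
time: 16.55
eef_pos: [0.5957, 0.3241, 0.0519]
tcp_rot: [0.484, 0.516, -0.483, 0.516]
contact_force: [0.1, -2.1, 3.4]
opening: -0.001
```

Emit:
drive_tool:
  steps:
    - [0.3, 0, 0, 0, 0]
    - [0.2, 0, 0, 0, 0]
    - [0, 0, 0, 0, 0]
    - [0, 0, 0, 0, 0]

```text
time: 16.95
eef_pos: [0.5954, 0.3243, 0.0465]
tcp_rot: [0.484, 0.516, -0.483, 0.516]
contact_force: [1.3, -0.7, 3.0]
opening: -0.004
```

Emit:
drive_tool:
  steps:
    - [0.15, 0, 0, 0, 0]
    - [0, 0, 0, 0, 0]
    - [0, 0, 0, 0, 0]

```text
time: 17.25
eef_pos: [0.5954, 0.3243, 0.046]
tcp_rot: [0.483, 0.516, -0.483, 0.516]
contact_force: [-0.7, -3.9, 7.1]
opening: 0.004
```

Emit:
drive_tool:
  steps:
    - [0.15, 0, 0, 0, 0]
    - [0, 0, 0, 0, 0]
    - [0, 0, 0, 0, 0]

```text
time: 17.55
eef_pos: [0.5958, 0.3244, 0.0458]
tcp_rot: [0.483, 0.516, -0.483, 0.516]
contact_force: [-2.4, -4.7, 10.2]
opening: 0.002
```

Emit:
drive_tool:
  steps:
    - [0.1, 0, 0, 0, 0]
    - [0, 0, 0, 0, 0]
    - [0, 0, 0, 0, 0]

```text
time: 17.85
eef_pos: [0.596, 0.3243, 0.0457]
tcp_rot: [0.483, 0.516, -0.483, 0.517]
contact_force: [-2.6, -4.5, 13.2]
opening: 0.0
```

Emit:
drive_tool:
  steps:
    - [0.15, 0, 0, 0, 0]
    - [0, 0, 0, 0, 0]
    - [0, 0, 0, 0, 0]

```text
time: 18.15
eef_pos: [0.5962, 0.3243, 0.0453]
tcp_rot: [0.483, 0.516, -0.483, 0.517]
contact_force: [-4.9, -5.6, 18.3]
opening: 0.008
```

Emit:
drive_tool:
  steps:
    - [-3, 0, 0, 0, 0]
    - [-4, 0, 0, 0, 0]
    - [0, 0, 0, 0, 0.5]
    - [0, 0, 0, 0, 0.5]
    - [0, 0, 0, 0, 0.5]

```text
time: 18.65
eef_pos: [0.5936, 0.3243, 0.1088]
tcp_rot: [0.482, 0.517, -0.485, 0.515]
contact_force: [-0.5, 0.3, 1.6]
opening: 0.496
```

Run:
```python
from h import *
s=readout.get_state();print(s['eef_pos'],s['contact_force'],s['opening'])
plan([.5917,.2793,.075],4)
```

```text
[0.59360452 0.32429326 0.10878388] [-0.51886673  0.34239565  1.55145035] 0.49649323722904
{'shift_cm': array([ 3.38, -0.47,  4.48]), 'tooly_deg': np.float64(3.75), 'turn': np.float64(-0.25)}
```

Emit:
drive_tool:
  steps:
    - [0, -0.2, 2.2, -0.2, 0.6]
    - [0, -0.1, 2.2, 0, 0.6]
    - [3, 0, 0, 0, 0.6]
    - [2.5, 0, 0, 0, 0.6]
    - [2.2, 0, 0, 0, 0.6]
    - [0, 0, 0, 0, 0.6]
    - [0, 0, 0, 0, 0.6]

```text
time: 19.35
eef_pos: [0.5939, 0.28, 0.0323]
tcp_rot: [0.481, 0.518, -0.484, 0.516]
contact_force: [0.3, 0.4, 0.8]
opening: 0.598
```

Run:
```python
from h import *
s=readout.get_state();print(s['eef_pos'],s['contact_force'],s['opening'])
plan([.5914,.2793,.0268],4)
```

```text
[0.5939207  0.27999809 0.03232302] [0.28539364 0.43044771 0.79395725] 0.5984505933008312
{'shift_cm': array([ 0.55, -0.25,  0.05]), 'tooly_deg': np.float64(3.94), 'turn': np.float64(-0.06)}
```

Grip, then lift straight up.

Emit:
drive_tool:
  steps:
    - [0.5, -0.2, 0, 0, 0.6]
    - [0, 0, 0, 0, 0]
    - [0, 0, 0, 0, 0]
    - [0, 0, 0, 0, 0]
    - [0, 0, 0, 0, 0]
    - [0, 0, 0, 0, 0]
  force: 70

```text
time: 19.95
eef_pos: [0.5919, 0.2802, 0.0302]
tcp_rot: [0.481, 0.518, -0.483, 0.516]
contact_force: [-4.9, -0.4, 5.2]
opening: 0.157
```

Emit:
drive_tool:
  steps:
    - [-0.3, -0.05, 0.1, 0, 0]
    - [-0.5, -0.1, 0.2, 0, 0]
    - [-2, -0.2, 0.2, 0, 0]
    - [-4, 0, 0, 0, 0]
    - [-4, 0, 0, 0, 0]
    - [0, 0, 0, 0, 0]

```text
time: 20.55
eef_pos: [0.5948, 0.276, 0.1453]
tcp_rot: [0.487, 0.514, -0.478, 0.52]
contact_force: [1.1, 0.1, -3.0]
opening: 0.155
```

Run:
```python
from h import *
s=readout.get_state();print(s['eef_pos'],s['contact_force'],s['opening'])
Y=np.radians(-8.8);Rm=np.array([[np.cos(Y),-np.sin(Y)],[np.sin(Y),np.cos(Y)]])
A=np.array([.593,-.1435])
pre=A+Rm@[-.013-.012,-.085-.087];print('pre',pre,'final',A+Rm@[-.013,-.085])
plan([*pre,.13],-8.6)
# predicted fence contact: fence angle from pics
```

```text
[0.59479193 0.27600556 0.14527765] [ 1.13513718  0.1232896  -3.01611278] 0.1550753420753669
pre [ 0.54198073 -0.30965064] final [ 0.56714923 -0.2255106 ]
{'shift_cm': array([ 1.21, -9.3 , 58.07]), 'tooly_deg': np.float64(3.92), 'turn': np.float64(12.52)}
```

Emit:
drive_tool:
  steps:
    - [0, -0.5, 3, 0, 0]
    - [0, -0.8, 4.9, 0, 0]
    - [0, -0.8, 4.9, 0, 0]
    - [0, -0.8, 4.9, 0, 0]
    - [0, -0.8, 4.9, 0, 0]
    - [0, -0.8, 4.9, 0, 0]
    - [0, -0.8, 4.9, 0, 0]
    - [0, -0.8, 4.9, 0, 0]
    - [0, -0.8, 4.9, 0, 0]
    - [0, -0.8, 4.9, 0, 0]

```text
time: 21.55
eef_pos: [0.5443, -0.202, 0.1355]
tcp_rot: [0.482, 0.517, -0.483, 0.516]
contact_force: [0.3, 0.2, -3.7]
opening: 0.154
```

Emit:
drive_tool:
  steps:
    - [0, -0.8, 4.9, 0, 0]
    - [0, -0.8, 4, 0, 0]
    - [0, 0, 2, 0, 0]
    - [0, 0, 0, 6.2, 0]
    - [0, 0, 0, 6.3, 0]
    - [0, 0, 0, 0, 0]

```text
time: 22.15
eef_pos: [0.5366, -0.3096, 0.1355]
tcp_rot: [-0.536, -0.462, 0.536, -0.46]
contact_force: [-0.4, 1.0, -4.5]
opening: 0.158
```

Run:
```python
from h import *
s=readout.get_state();print(s['eef_pos'],s['contact_force'],s['opening'],s['qpos'].round(2))
plan([.542,-.3095,.033],-8.6)
```

```text
[ 0.53655809 -0.30958957  0.13546546] [-0.37429191  1.0272706  -4.48400997] 0.15822293043960134 [-0.69  0.26  1.79  0.    1.09 -0.54]
{'shift_cm': array([10.25,  0.56, -0.08]), 'tooly_deg': np.float64(-8.57), 'turn': np.float64(0.03)}
```

Emit:
drive_tool:
  steps:
    - [3, 0.3, 0, 0, 0]
    - [3, 0, 0, 0, 0]
    - [2.5, 0, 0, 0, 0]
    - [1.2, 0, 0, 0, 0]
    - [0, 0, 0, 0, 0]
    - [0, 0, 0, 0, 0]

```text
time: 22.75
eef_pos: [0.5408, -0.3107, 0.0409]
tcp_rot: [0.536, 0.461, -0.536, 0.462]
contact_force: [0.7, -0.2, -3.2]
opening: 0.158
```

Emit:
drive_tool:
  steps:
    - [0.4, 0, 0, 0, 0]
    - [0, 0, 0, 0, 0]
    - [0, 0, 0, 0, 0]

```text
time: 23.05
eef_pos: [0.5406, -0.3109, 0.0371]
tcp_rot: [0.536, 0.461, -0.536, 0.462]
contact_force: [-0.2, 0.2, -4.3]
opening: 0.16
```

Emit:
drive_tool:
  steps:
    - [0.4, 0.2, 0, 0, 0]
    - [0, 0.2, 0, 0, 0]
    - [0, 0.2, 0, 0, 0]
    - [0, 0, 0, 0, 0]

```text
time: 23.45
eef_pos: [0.5465, -0.3116, 0.0322]
tcp_rot: [0.536, 0.461, -0.536, 0.461]
contact_force: [-0.1, -0.1, -4.1]
opening: 0.156
```

Emit:
drive_tool:
  steps:
    - [0.2, 0.2, 0, 0, 0]
    - [0.05, 0.1, 0, 0, 0]
    - [0, 0, 0, 0, 0]
    - [0, 0, 0, 0, 0]

```text
time: 23.85
eef_pos: [0.5491, -0.3121, 0.0301]
tcp_rot: [-0.536, -0.461, 0.536, -0.461]
contact_force: [-2.8, 0.1, 0.1]
opening: 0.153
```

Emit:
drive_tool:
  steps:
    - [0.05, 0.15, 0, 0, 0]
    - [0, 0, 0, 0, 0]
    - [0, 0, 0, 0, 0]

```text
time: 24.15
eef_pos: [0.5504, -0.3124, 0.0302]
tcp_rot: [-0.536, -0.461, 0.536, -0.461]
contact_force: [-4.3, -0.1, 4.9]
opening: 0.155
```

Emit:
drive_tool:
  steps:
    - [-0.1, 0.15, 0, 0, 0]
    - [0, 0, 0, 0, 0]
    - [0, 0, 0, 0, 0]

```text
time: 24.45
eef_pos: [0.5526, -0.3125, 0.0302]
tcp_rot: [0.536, 0.461, -0.536, 0.462]
contact_force: [-0.2, 0.0, -0.9]
opening: 0.158
```

Emit:
drive_tool:
  steps:
    - [0, 0.15, 0, 0, 0]
    - [0, 0, 0, 0, 0]
    - [0, 0, 0, 0, 0]

```text
time: 24.75
eef_pos: [0.5534, -0.3126, 0.0302]
tcp_rot: [-0.536, -0.461, 0.536, -0.461]
contact_force: [-2.2, 0.0, 0.7]
opening: 0.158
```

Emit:
drive_tool:
  steps:
    - [0, 0.15, 0, 0, 0]
    - [0, 0, 0, 0, 0]
    - [0, 0, 0, 0, 0]

```text
time: 25.05
eef_pos: [0.5538, -0.3126, 0.0302]
tcp_rot: [-0.535, -0.463, 0.537, -0.46]
contact_force: [-5.7, 0.4, 3.9]
opening: 0.148
```

Rail contact is where predicted. Sliding along the jig rail now.

Emit:
drive_tool:
  steps:
    - [-0.08, -0.1, 0, 0, 0]
    - [0, 0, -0.5, 0, 0]
    - [0, 0, -0.5, 0, 0]
    - [0, 0, -0.5, 0, 0]
    - [0, 0, -0.5, 0, 0]
    - [0, 0, 0, 0, 0]

```text
time: 25.65
eef_pos: [0.5568, -0.2912, 0.0303]
tcp_rot: [0.536, 0.462, -0.536, 0.461]
contact_force: [-1.9, 0.6, -5.0]
opening: 0.158
```

Emit:
drive_tool:
  steps:
    - [0, 0, -0.4, 0, 0]
    - [0, 0, -0.4, 0, 0]
    - [0, 0, -0.4, 0, 0]
    - [0, 0, -0.4, 0, 0]
    - [0, 0, 0, 0, 0]

```text
time: 26.15
eef_pos: [0.5591, -0.2762, 0.0308]
tcp_rot: [0.536, 0.462, -0.536, 0.461]
contact_force: [-3.7, -0.2, -3.8]
opening: 0.157
```

Emit:
drive_tool:
  steps:
    - [0, 0, -0.4, 0, 0]
    - [0, 0, -0.4, 0, 0]
    - [0, 0, -0.4, 0, 0]
    - [0, 0, -0.4, 0, 0]
    - [0, 0, 0, 0, 0]

```text
time: 26.65
eef_pos: [0.5615, -0.2608, 0.0309]
tcp_rot: [-0.536, -0.462, 0.536, -0.461]
contact_force: [-4.8, -0.4, -3.1]
opening: 0.15
```

Emit:
drive_tool:
  steps:
    - [0.04, 0, -0.4, 0, 0]
    - [0, 0, -0.4, 0, 0]
    - [0, 0, -0.4, 0, 0]
    - [0, 0, -0.4, 0, 0]
    - [0, 0, 0, 0, 0]

```text
time: 27.15
eef_pos: [0.564, -0.2448, 0.0305]
tcp_rot: [-0.536, -0.462, 0.536, -0.461]
contact_force: [-5.4, -1.0, -3.5]
opening: 0.151
```

Emit:
drive_tool:
  steps:
    - [0, 0, -0.3, 0, 0]
    - [0, 0, -0.3, 0, 0]
    - [0, 0, -0.3, 0, 0]
    - [0, 0, 0, 0, 0]
    - [0, 0, 0, 0, 0]

```text
time: 27.65
eef_pos: [0.5654, -0.2363, 0.0306]
tcp_rot: [0.536, 0.461, -0.536, 0.461]
contact_force: [-4.5, -1.1, -3.3]
opening: 0.153
```

Emit:
drive_tool:
  steps:
    - [0.03, 0, -0.3, 0, 0]
    - [0, 0, -0.2, 0, 0]
    - [0, 0, 0, 0, 0]
    - [0, 0, 0, 0, 0]

```text
time: 28.05
eef_pos: [0.5661, -0.2318, 0.0304]
tcp_rot: [-0.536, -0.461, 0.536, -0.461]
contact_force: [-5.1, -2.2, -3.7]
opening: 0.154
```

Emit:
drive_tool:
  steps:
    - [0.03, 0, -0.2, 0, 0]
    - [0, 0, -0.1, 0, 0]
    - [0, 0, 0, 0, 0]
    - [0, 0, 0, 0, 0]

```text
time: 28.45
eef_pos: [0.5665, -0.2294, 0.0304]
tcp_rot: [-0.536, -0.461, 0.536, -0.461]
contact_force: [-6.4, -3.1, -2.8]
opening: 0.156
```

Emit:
drive_tool:
  steps:
    - [0, 0, -0.15, 0, 0]
    - [0, 0, 0, 0, 0]
    - [0, 0, 0, 0, 0]

```text
time: 28.75
eef_pos: [0.5667, -0.2279, 0.0304]
tcp_rot: [-0.536, -0.461, 0.536, -0.461]
contact_force: [-6.7, -3.0, -1.9]
opening: 0.159
```

Emit:
drive_tool:
  steps:
    - [0, 0, -0.15, 0, 0]
    - [0, 0, 0, 0, 0]
    - [0, 0, 0, 0, 0]

```text
time: 29.05
eef_pos: [0.5669, -0.2264, 0.0304]
tcp_rot: [-0.536, -0.461, 0.536, -0.461]
contact_force: [-5.9, -3.7, -2.2]
opening: 0.159
```

Emit:
drive_tool:
  steps:
    - [0, 0, -0.15, 0, 0]
    - [0, 0, 0, 0, 0]
    - [0, 0, 0, 0, 0]

```text
time: 29.35
eef_pos: [0.5672, -0.2249, 0.0304]
tcp_rot: [-0.536, -0.461, 0.536, -0.461]
contact_force: [-6.4, -3.0, -2.2]
opening: 0.154
```

Emit:
drive_tool:
  steps:
    - [0, 0, -0.1, 0, 0]
    - [0, 0, 0, 0, 0]
    - [0, 0, 0, 0, 0]

```text
time: 29.65
eef_pos: [0.5673, -0.2243, 0.0304]
tcp_rot: [-0.535, -0.461, 0.536, -0.462]
contact_force: [-7.0, -4.0, -2.4]
opening: 0.155
```

Emit:
drive_tool:
  steps:
    - [0, -0.03, -0.12, 0, 0]
    - [0, 0, 0, 0, 0]
    - [0, 0, 0, 0, 0]

```text
time: 29.95
eef_pos: [0.5673, -0.2242, 0.0306]
tcp_rot: [-0.535, -0.46, 0.537, -0.462]
contact_force: [-7.2, -6.7, -3.1]
opening: 0.157
```

Emit:
drive_tool:
  steps:
    - [0.03, 0, -0.12, 0, 0]
    - [0, 0, 0, 0, 0]
    - [0, 0, 0, 0, 0]

```text
time: 30.25
eef_pos: [0.5673, -0.2241, 0.0307]
tcp_rot: [-0.534, -0.46, 0.537, -0.463]
contact_force: [-7.9, -9.3, -2.4]
opening: 0.155
```

Emit:
drive_tool:
  steps:
    - [0, 0, -0.12, 0, 0]
    - [0, 0, 0, 0, 0]
    - [0, 0, 0, 0, 0]

```text
time: 30.55
eef_pos: [0.5674, -0.2239, 0.0309]
tcp_rot: [-0.534, -0.46, 0.537, -0.464]
contact_force: [-9.2, -12.7, -2.0]
opening: 0.156
```

It is home against the post (stopped at y≈-0.224, pressed with about 14 N along the rail). I'll ease off, settle it on the bench and release.

Emit:
drive_tool:
  steps:
    - [0.08, -0.06, 0.1, 0, 0]
    - [0, 0, 0, 0, 0]
    - [0, 0, 0, 0, 0]

```text
time: 30.85
eef_pos: [0.5673, -0.224, 0.0307]
tcp_rot: [-0.535, -0.46, 0.537, -0.463]
contact_force: [-8.2, -9.1, 0.8]
opening: 0.154
```

Run:
```python
from h import *
s=readout.get_state();print(s['eef_pos'],s['contact_force'],s['wrist_torque']);print(R.from_quat(s['tcp_rot']).as_matrix().round(4)); plan(s['eef_pos'],-8.8)
```

```text
[ 0.56728234 -0.22403869  0.03071796] [-8.19972838 -9.1284576   0.81826913] [-1.55525217  1.57407862 -0.20273336]
[[ 9.000e-04  9.890e-01 -1.482e-01]
 [-6.100e-03 -1.482e-01 -9.889e-01]
 [-1.000e+00  1.800e-03  5.900e-03]]
{'shift_cm': array([0., 0., 0.]), 'tooly_deg': np.float64(-8.52), 'turn': np.float64(0.28)}
```

Emit:
drive_tool:
  steps:
    - [0, 0, 0, 0, 0.5]
    - [0, 0, 0, 0, 0.5]
    - [0, 0, 0, 0, 0.5]
    - [0, 0, 0, 0, 0.5]
    - [-1, 0, 0, 0, 0.5]
    - [-3, 0, 0, 0, 0.5]
    - [-4, 0, 0, 0, 0.5]
    - [-4, 0, 1, 0, 0.5]
    - [0, 0, 0, 0, 0.5]
    - [0, 0, 0, 0, 0.5]

```text
time: 31.85
eef_pos: [0.5665, -0.2309, 0.1514]
tcp_rot: [0.537, 0.46, -0.535, 0.463]
contact_force: [0.2, 0.2, -0.7]
opening: 0.499
```

Run:
```python
from h import *
s=readout.get_state();print(s['eef_pos'],s['contact_force'],s['opening'])
c,d=shot('wrist','w7')
a=proj(d,[.58,-.18,.02])[0].astype(int);print(a)
u0=max(a[0]-115,0);v0=max(a[1]-115,0)
im=cv2.imread('pics/w7.png')[v0:v0+210,u0:u0+220];k=2.85
print(u0,v0,k)
cv2.imwrite('pics/w7c.png',cv2.resize(im,None,fx=k,fy=k,interpolation=cv2.INTER_CUBIC))
```

```text
[ 0.56654295 -0.23087458  0.15135406] [ 0.19498593  0.19183584 -0.73088222] 0.4993896387016924
[329 138]
214 23 2.85
```

View pics/w7c.png

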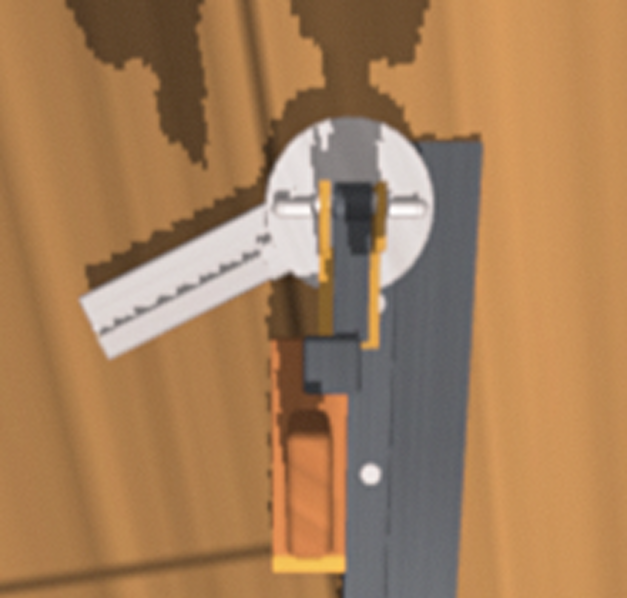

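The final picture shows the lever flat, the stock along the rail (345,480), and the blade flush with the fence along the seam (100,330)–(260,245). One numeric check of the angles against the copper corner, then sign-off.

Run:
```python
from h import *
def ang(n,u0,v0,k,a,b,yaw):
    d=load(n);A=px(d,u0+a[0]/k,v0+a[1]/k,.014);B=px(d,u0+b[0]/k,v0+b[1]/k,.014);q=(B-A)[:2]
    y=np.radians(yaw);s=np.array([np.sin(y),-np.cos(y)]);return np.arccos(q@s/np.linalg.norm(q))
print('wing',ang('w6',225,70,3.3,(258,117),(25,242),4.1),'seam',ang('w6',225,70,3.3,(255,185),(55,282),4.1))
print('fence',ang('w7',214,23,2.85,(262,208),(80,298),-8.8),'seam',ang('w7',214,23,2.85,(258,252),(100,332),-8.8))
print(readout.get_state()['contact_force']); sign_off()
```

```text
wing 1.1105514569170643 seam 1.1424256116629887
fence 1.1343635973625377 seam 1.1203161762509366
[-0.49833963 -0.12128467 -1.04351039]
the job is handed in; nothing more can be done
```

The job is handed in: the locked bevel lies fully home in the steel jig, and its blade pushed the fence round to the copper corner's angle. It took about 32 s of robot time.

- **Copper corner:** I slid the unlocked bevel along the rail to the post and pressed with up to about 15 N in all (13.6 N along the rail), about 14 N when I let go. The picture then showed the blade flush on the wing. I pushed the lever down to its stop, where the pad top read about 46 mm up, with a last push of 18 N.
- **Steel jig:** I carried the bevel over, slid it along the rail and pressed it home. The force on the tool peaked at about 16 N in all (14 N along the rail), slightly over the 15 N you named but well under 25. I eased it to about 12 N before letting go. The gripper did not touch the fence or the bystanders in any move I made.
- **Last checks:** The final picture shows the lever flat, the stock along the rail, the blade flush with the fence, and the gripper clear of everything. My picture estimates of the wing angle (1.11 and 1.14 rad) and the fence angle (1.13 and 1.12 rad) agree to within about 0.03 rad, roughly their reading error.
- **Small disagreement:** The gripper's yaw differed by about 0.3° from the rail direction I measured at both stations, which is about as well as I could measure it.

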